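# Find the reference notch of an indexing head and pin it

## Robot

A 6-joint arm with a two-finger parallel gripper is mounted at the origin on a cart in front of the work surface, level with it; the furniture and walls round the work are solid. World frame = base frame: x ahead of the robot, y to its left, z up, the work surface at z = 0. Lengths are in m, angles in degrees, forces in N, time in s.
With the tool pointing down it reaches from about 0.3 to 0.75 m from the base axis. Payload 8.5 kg.
Tool frame: the origin (TCP) lies midway between the tips of the shut fingers; the grasp point (between the pads) lies 19 mm behind it (env.grip_depth is the distance from the TCP to the grasp point, in m); y points along the fingers, x is the direction in which the jaws open and shut, and the axes are right-handed (so a half turn about y gives the same grasp; the last joint's range is limited). The gripper opens to 85 mm and grips with 20 to 120 N. Pads are 22 mm wide; open, the fingers measure 114 mm over their backs; the gripper's body (76 mm by 85 mm) begins 54 mm behind the grasp point. The pads swing forward as they close: fully open they stand 13 mm farther back than shut.
Start: joints at [-80.862, 21.807, 74.336, -0, 83.858, -12.336], TCP at [0.201, -0.512, 0.231] pointing down, gripper open.
Joint ranges: [-178.18, 178.18], [-50.72, 133.34], [12.68, 142.11], [-81.47, 261.47], [9.98, 163.14], [-165.26, 165.26]. Speed limits (degrees/s): [136.94, 136.94, 180, 180, 180, 180].

## Interface

Orientations are given as a 3x3 rotation matrix whose columns are the frame's x, y, z axes.
In Python, from rig import env gives the robot as it stands.
- The arm moves only by the shell command python3 -m inch 'ROWS' [FORCE]. ROWS is JSON, a list that holds one entry, the list of rows, each a list of 7 numbers: the gripper command: -1 is shut, 1 is fully open, values between are in proportion, then the shift along the world's x, y, z in cm, then the turn, a rotation vector about the world's x, y, z in degrees. In form: [[[grip, dx, dy, dz, rx, ry, rz], ...]]. A call has 1 to 20 rows; each row is the pose to reach, as a shift and turn from the pose commanded when the call began; what a row does not reach only later rows make up. A row lasts 1/8 s, in which the tool goes at most 62.5 mm and 10.7 degrees, less where a joint would pass 70% of its speed; a pose out of reach is approached as far as the arm can. A call with a gripper value outside its range is refused whole. The fingers move at their own pace and stop on an object; FORCE is the grip in N (left out, the last holds). Time passes only in rows, so rows that repeat a pose let the fingers close. It gives the time, the measured TCP pose, the force and the opening at its end, in the units of the state.
- env.observe(): the state, without advancing time (a new reading comes with each control period).
- env.get_image(name): name is "scene" or "top" or "wrist"; returns a dict with "frame" (400x640x3 uint8, red, green, blue), "mtx" (3x3 intrinsics, pixels), "rvec" (rotation vector, rad) and "tvec" (3), from world to camera coordinates, as OpenCV has them. Camera axes: x right, y down, z forward; pixel columns grow to the right and rows downward; lengths in m; the calibration is good to about 2 mm. The wrist camera is an equidistant fisheye: a pixel r from the principal point sees the ray r / f radians off the axis. A picture is of the moment at which its call begins. There is no depth.
- env.close_job(): hands the job in, once; it reports no verdict.
The state is a dict: "time_s": time; "q": joint angles; "qvel": joint speeds; "joint_efforts": joint torques, N m; "position": TCP position; "tool_rot": TCP orientation; "ft_force": force on the tool from outside, world axes, zero at the start; "wrist_torque": the same for the moment, N m; "grip_width": finger opening in m.
Only numpy, scipy, OpenCV 4.12 (cv2) and the standard library are available. Lean on these libraries where they do the work, as an engineer would, in place of code of your own. Each camera call takes 0.05 s, during which the arm holds its last target.

## Task

The indexing head on the bench has been left off its reference station. Turn its bar handle clockwise (seen from above; the station is less than a quarter turn away), feeling for the hidden notch: the drag gives way as the spring ball drops in, then the handle resists going on. Let go there, so that the ball centres the handle, and press the lock pin at the rim of the head gently down until it is fully home, without forcing it or disturbing the loose things round the head.

Things in the scene. Friction and masses are not known exactly. Their poses are not given: they have to be found in the camera images.
- head: indexing head, fixed to the bench: round grey body, flange 204 mm across and 12 mm high, above it 168 mm across; bright steel cover, top at 52 mm height. Origin: centre of its underside, on the turning axis, z up. -x points to the lock pin, 72 mm out; +x to a small slotted spring cap, 54 mm out. Index plate, notch and spring ball are hidden inside.
- handle_grip (a point): middle of the dark steel bar handle, on the head's turning axis, 79.5 mm above the bench. Bar: 60 mm long (this point's x), 12 mm thick (y), 27 mm high (66 to 93 mm above the bench), 4 mm above the dial it turns with. The notch lies 0.35 to 1.15 rad clockwise of the start; the handle can overrun it by 1 rad, harmlessly.
- dial_top (a point): centre of the graduated aluminium dial's top face, 62 mm above the bench, 86 mm across; x as the handle's. A collar 34 mm wide fills the gap to the bar. The dial is clamped on its spindle at an arbitrary angle: neither marks nor handle direction tell where the notch is.
- notch_ball (a point): the spring ball, hidden under the slotted cap; this point lies on the cap's top and never moves. Drag of the handle: about 0.06 N m. In the last 0.1 rad before the notch's middle the ball pulls the handle on: torque falls by up to 0.25 N m, below zero. Past the middle it resists at once with 0.25 N m above the drag, fading over 0.1 rad. Let go within 0.05 rad, the handle centres itself.
- pin: lock pin at the rim of the cover: bright steel mushroom head 18 mm across, 8 mm thick, 8 mm stem in a dark bushing 25 mm wide, top 58 mm above the bench. It slides straight down with about 4 N friction, no spring, and stays where left. It enters if the handle is within 0.025 rad of the notch's middle. More than 30 N on it is forcing; 15 N is plenty.
- pin_top (a point): top centre of the lock pin's head; 78.5 mm above the bench at the start. Off the notch the pin stands on the hidden plate after 3 mm of travel (75.5 mm); in the notch it goes 12 mm down to its stop: top 66.5 mm above the bench, head all but touching the bushing.
- setting_ring: loose plain steel setting ring, 45 mm across, 12 mm high, near the head; a bystander. Origin: centre of its underside
- collet_0: loose steel spring collet standing near the head, 28 mm across, 36 mm high; a bystander. Origin: centre of its underside
- spanner_nut: loose hardened hexagon nut with a round shank, 29 mm across, 23 mm high, near the head; a bystander. Origin: centre of its underside
- screwdriver_a: loose screwdriver, 166 mm long (along its y axis), 25 mm thick, lying beside the head; a bystander. Origin: centre of its underside

How it is judged (in metres and radians):
At the end, for the whole second after the job is handed in: the lock pin is fully home in the notch: its top no more than 68.5 mm above the bench (2 mm above its stop), at rest (z of pin_top in the frame of head below 0.0685 m and linear speed of pin below 0.01 m/s); the robot touches nothing.
It fails at once if the lock pin is forced (more than 30 N) (contact force between the fingers and pin above 30 N).
It fails at once if a loose thing round the head is disturbed (moved more than 15 mm) (distance of any of setting_ring, collet_0, spanner_nut, screwdriver_a from where it was at the start of the episode above 0.015 m).
It also fails if it takes over 67 s, if anything falls off the work surface, if the arm or the gripper's body presses on something with over 40 N, if the wrist force passes 120 N, or if a joint passes its speed limit or range.

## Working session

There is one attempt and no reset: what is moved stays moved. The work goes in short steps, Python scripts to look and compute and a shell command to move; the robot and the scene stay as the last step left them, time stands still between calls to the robot, and variables do not carry over. Pictures are saved under pics/ and viewed, and the job is handed in when it is done.

```bash
ls; mkdir -p pics; python3 - <<'E'
from rig import env
import cv2
s=env.observe(); print({k:s[k] for k in('time_s','position','tool_rot','ft_force','wrist_torque','grip_width')})
for n in('scene','top','wrist'):
    d=env.get_image(n); cv2.imwrite(f'pics/{n}0.png',d['frame'][:,:,::-1]); print(n,d['mtx'].tolist(),d['rvec'],d['tvec'])
E
```

```text
pics
{'time_s': 0.0, 'position': array([ 0.20129188, -0.51151213,  0.23069346]), 'tool_rot': array([[ 3.66085751e-01, -2.27879588e-04,  9.30581093e-01],
       [-9.30579959e-01,  1.49073106e-03,  3.66085670e-01],
       [-1.47066959e-03, -9.99998863e-01,  3.33675221e-04]]), 'ft_force': array([-0.04292079,  0.16362721,  0.04477954]), 'wrist_torque': array([0.00705054, 0.0464341 , 0.00603493]), 'grip_width': 0.08536680993448544}
scene [[478.0339190565571, 0.0, 312.12117823646236], [0.0, 478.0339190565571, 203.01225962357748], [0.0, 0.0, 1.0]] [ 1.03895533 -2.05004837  1.33622698] [0.31118089 0.26797397 0.48905781]
top [[499.53142805062606, 0.0, 316.10100916423465], [0.0, 499.53142805062606, 193.55402310464595], [0.0, 0.0, 1.0]] [ 2.1602934  -2.11612992  0.17183531] [-0.03025531  0.56742582  0.99477272]
wrist [[309.70691628693146, 0.0, 318.1251776866349], [0.0, 309.70691628693146, 194.94320589063966], [0.0, 0.0, 1.0]] [-2.38234028  1.62396357  0.24753544] [-0.54897881 -0.03820863  0.38037303]
```

View images.

View pics/scene0.png

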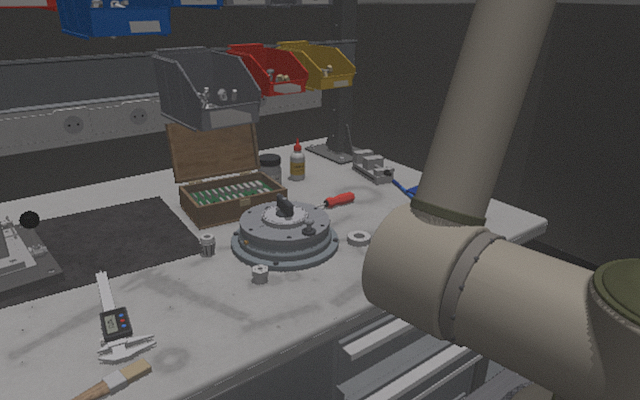

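View pics/top0.png

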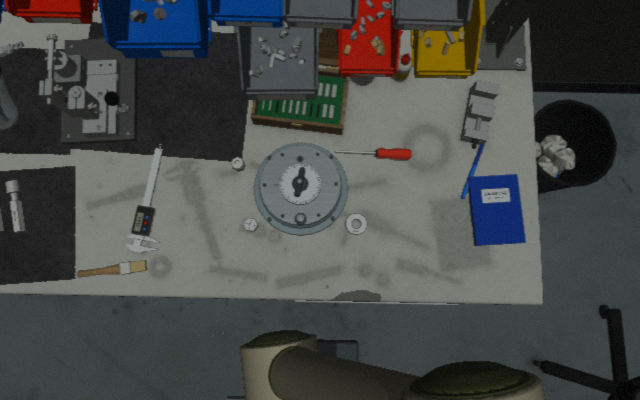

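View pics/wrist0.png

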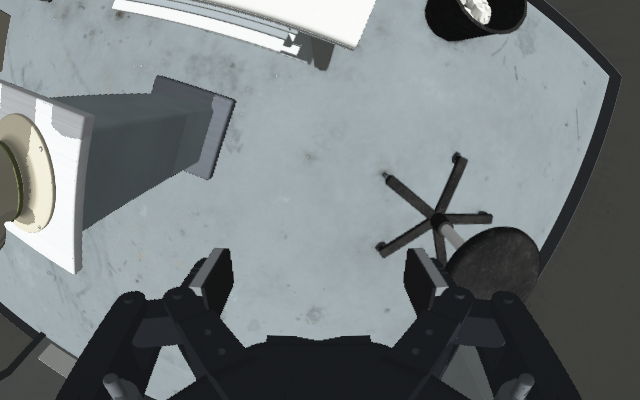

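```bash
cat > h.py <<'E'
import numpy as np,cv2
from rig import env
def cam(n):
    d=env.get_image(n); return d
def ray(d,uv,fish=False):
    K=d['mtx'];R=cv2.Rodrigues(np.array(d['rvec']))[0];t=np.array(d['tvec']).ravel()
    x=(uv[0]-K[0,2])/K[0,0];y=(uv[1]-K[1,2])/K[1,1]
    if fish:
        r=np.hypot(x,y); v=np.array([x/r*np.sin(r),y/r*np.sin(r),np.cos(r)]) if r>0 else np.array([0,0,1.])
    else: v=np.array([x,y,1.])
    return -R.T@t, R.T@v
def onz(d,uv,z,fish=False):
    c,v=ray(d,uv,fish); return c+v*(z-c[2])/v[2]
def proj(d,P,fish=False):
    K=d['mtx'];R=cv2.Rodrigues(np.array(d['rvec']))[0];t=np.array(d['tvec']).ravel()
    p=R@np.array(P,float)+t
    if fish:
        r=np.hypot(p[0],p[1]);th=np.arctan2(r,p[2]);p=np.array([p[0]/r*th,p[1]/r*th,1])
    return K[0,0]*p[0]/p[2]+K[0,2],K[1,1]*p[1]/p[2]+K[1,2]
E
python3 - <<'E'
from h import *
d=cam('top');f=d['frame'][:,:,::-1]
cv2.imwrite('pics/topz.png',cv2.resize(f[130:250,220:420],None,fx=4,fy=4,interpolation=cv2.INTER_CUBIC))
s=cam('scene')['frame'][:,:,::-1]
cv2.imwrite('pics/scz.png',cv2.resize(s[170:300,190:390],None,fx=4,fy=4,interpolation=cv2.INTER_CUBIC))
print('cam',ray(d,(0,0))[0])
for n,uv,z in(('flange?',(301,188),.012),('bar',(300,184),.093),('pin',(300.5,218.5),.0785),('nut',(250,225),.02),('ring',(356,224),.012),('collet',(237,163),.036),('sd tip',(335,152),.01),('sd end',(411,154),.012)): print(n,onz(d,uv,z))
E
```

```text
cam [ 0.40230562 -0.01974421  1.07248336]
flange? [0.58476926 0.0142798  0.012     ]
bar [0.57887463 0.01387715 0.093     ]
pin [0.51144819 0.0115805  0.0785    ]
nut [0.50187139 0.11970548 0.02      ]
ring [ 0.50943186 -0.10479543  0.012     ]
collet [0.63162216 0.15063682 0.036     ]
sd tip [ 0.66641638 -0.0578705   0.01      ]
sd end [ 0.66492449 -0.22345269  0.012     ]
```

View pics/topz.png

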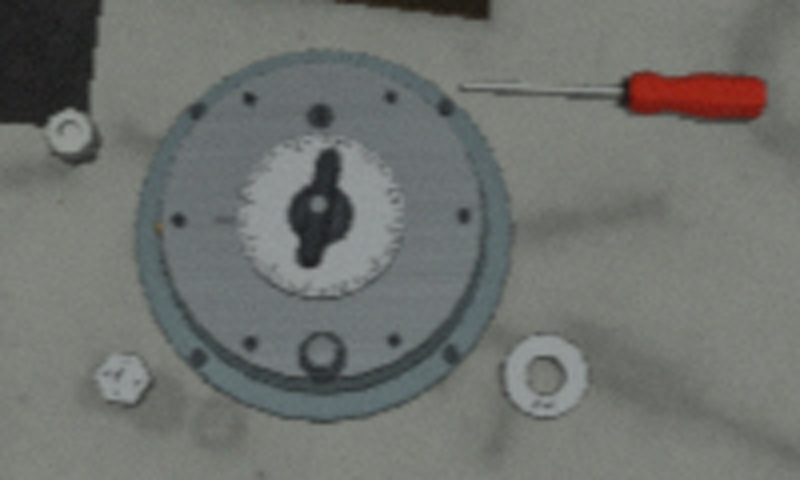

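View pics/scz.png

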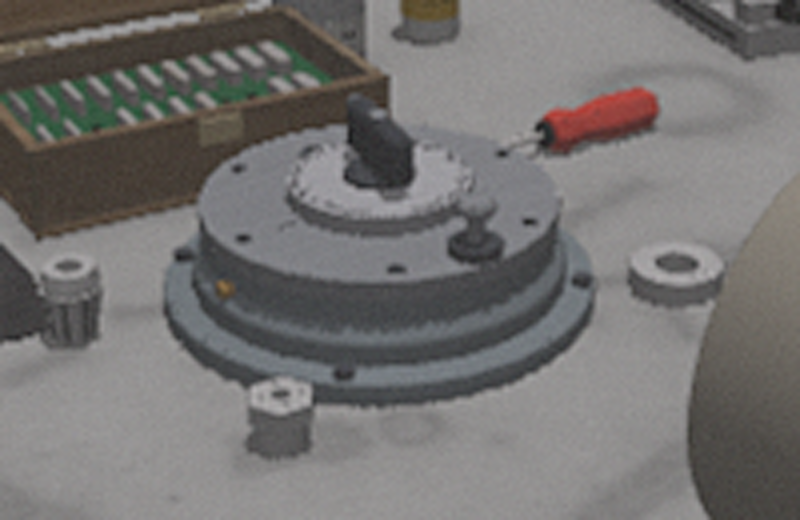

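```bash
python3 - <<'E'
from h import *
d=cam('top');g=lambda x,y:(220+(x+.5)/4-.5,130+(y+.5)/4-.5)
f=d['frame']
gray=cv2.cvtColor(f,cv2.COLOR_RGB2GRAY).astype(int)
def blob(m,n):
    k,l,st,ce=cv2.connectedComponentsWithStats(m.astype(np.uint8));
    i=1+np.argmax(st[1:,4]); print(n,st[i],ce[i]); return l==i,ce[i]
# dial: bright region; bar: dark inside the dial
yy,xx=np.mgrid[0:400,0:640]
r=np.hypot(xx-300.3,yy-183.8)
bm,bc=blob((gray<90)&(r<18.5),'bar')
pts=np.argwhere(bm)[:,::-1].astype(float);
w=np.array([onz(d,p,.093)[:2] for p in pts]);c=w.mean(0);u,s,v=np.linalg.svd(w-c);print('bar mean',c,'dir',v[0],np.degrees(np.arctan2(v[0][1],v[0][0])))
dm,dc=blob((gray>140)&(r<24),'dial');
h=cv2.convexHull(np.argwhere(dm)[:,::-1].astype(np.int32))
(e,ax,an)=cv2.fitEllipse(h.astype(np.float32));print('dial',e,ax,onz(d,e,.062), ax[0]/499*1.02)
for n,p,z in(('barhi',g(330,150),.093),('barlo',g(308,264),.093),('hub',g(318,204),.093),('cap',g(320,116),.053),('pin',g(323,352),.0785),('ring',g(545,376),.012),('nut',g(123,379),.023),('col',g(70,130),.036)): print(n,np.round(p,1),onz(d,p,z))
E
```

```text
bar [292 167  16  30 272] [299.60294118 182.47426471]
bar mean [0.58198042 0.014743  ] dir [-0.98471731  0.17416034] 169.97020100199057
dial [281 165  39  37 652] [299.69478528 183.86196319]
dial (299.6564636230469, 183.47775268554688) (36.57258224487305, 38.62245178222656) [0.58553858 0.01567513 0.062     ] 0.07475758294543187
barhi [302.1 167.1] [0.61329768 0.01050141 0.093     ]
barlo [296.6 195.6] [0.55530041 0.01997303 0.093     ]
hub [299.1 180.6] [0.58567493 0.01579684 0.093     ]
cap [299.6 158.6] [0.63995442 0.01741452 0.053     ]
pin [300.4 217.6] [0.51320079 0.01187517 0.0785    ]
ring [355.9 223.6] [ 0.51022762 -0.10452296  0.012     ]
nut [250.4 224.4] [0.50292326 0.11857327 0.023     ]
col [237.1 162.1] [0.63352627 0.15045844 0.036     ]
```

```bash
python3 - <<'E'
from h import *
a=cam('top');b=cam('scene')
def tri(p,q):
    c1,v1=ray(a,p);c2,v2=ray(b,q)
    A=np.stack([v1,-v2],1);x=np.linalg.lstsq(A,c2-c1,rcond=None)[0]
    P=c1+v1*x[0];Q=c2+v2*x[1];return (P+Q)/2,np.linalg.norm(P-Q)
print('bin front R low',tri((318,94),(257,110)));print('bin front L',tri((241,94),(195,128)))
print('pin',tri((300.5,217.8),(190+478/4,170+205/4)))
print('lid?',tri((253,97),(172,180)))
print('cap scene? axis proj',proj(a,(.585,.0155,.093)),proj(b,(.585,.0155,.093)),proj(b,(.513,.0125,.0785)))
E
```

```text
bin front R low (array([ 0.72073247, -0.01575602,  0.2231558 ]), np.float64(0.0065352930203058076))
bin front L (array([0.72032214, 0.11963501, 0.20905905]), np.float64(0.0025845056465566185))
pin (array([0.51350368, 0.01191668, 0.07379824]), np.float64(0.00039368174567687507))
lid? (array([0.76908441, 0.13348542, 0.09119594]), np.float64(0.04069089288408169))
cap scene? axis proj (np.float64(299.26505815873924), np.float64(180.96073375971105)) (np.float64(284.7720653366981), np.float64(198.02928069858905)) (np.float64(309.5416349619592), np.float64(219.00958654532477))
```

```bash
python3 -m inch '[[[0.1,38.4,52.7,-4,0,0,149],[0.1,38.4,52.7,-4,0,0,149],[0.1,38.4,52.7,-4,0,0,149],[0.1,38.4,52.7,-4,0,0,149],[0.1,38.4,52.7,-4,0,0,149],[0.1,38.4,52.7,-4,0,0,149],[0.1,38.4,52.7,-4,0,0,149],[0.1,38.4,52.7,-4,0,0,149],[0.1,38.4,52.7,-4,0,0,149],[0.1,38.4,52.7,-4,0,0,149],[0.1,38.4,52.7,-4,0,0,149],[0.1,38.4,52.7,-4,0,0,149],[0.1,38.4,52.7,-4,0,0,149],[0.1,38.4,52.7,-4,0,0,149],[0.1,38.4,52.7,-4,0,0,149],[0.1,38.4,52.7,-4,0,0,149],[0.1,38.4,52.7,-4,0,0,149]]]' 40
python3 - <<'E'
from h import *
s=env.observe();print(s['q'],s['tool_rot'].round(3),s['ft_force'],s['wrist_torque'])
d=cam('wrist');cv2.imwrite('pics/w1.png',d['frame'][:,:,::-1])
print('axis',proj(d,(.585,.0155,.093),1),'pin',proj(d,(.513,.0125,.0785),1))
E
```

```text
time_s: 2.52
position: [0.5853, 0.0152, 0.1914]
tool_rot: [[0.167, 0.0, -0.986], [0.986, -0.0, 0.167], [-0.0, -1.0, -0.0]]
ft_force: [0.3, 0.6, 0.4]
grip_width: 0.0471
[-1.00923416e+01  2.70909115e+01  7.23976497e+01 -1.05966440e-05
  8.05076351e+01 -9.04629738e+01] [[ 0.167  0.    -0.986]
 [ 0.986 -0.     0.167]
 [-0.    -1.    -0.   ]] [0.26241564 0.59218315 0.44205231] [ 0.00722852  0.01031818 -0.03386245]
axis (np.float64(318.04872166604997), np.float64(195.5670900245568)) pin (np.float64(299.6213032637989), np.float64(107.93478783901375))
```

View pics/w1.png

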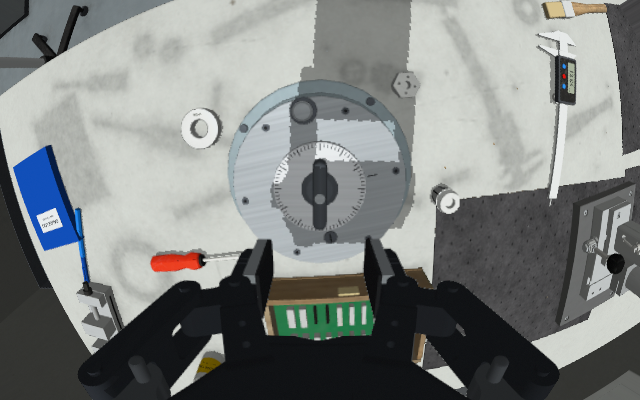

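```bash
python3 - <<'E'
from h import *
d=cam('wrist');f=d['frame'];cv2.imwrite('pics/w1z.png',cv2.resize(f[80:270,220:420,::-1],None,fx=3,fy=3,interpolation=cv2.INTER_CUBIC))
g=cv2.cvtColor(f,cv2.COLOR_RGB2GRAY)
for p,z in(((320,195),.093),((320,160),.093),((320,228),.093),((302.5,109),.0785),((330,238),.053)): print(onz(d,p,z,1))
print(ray(d,(318,195),1))
for r in (170,175,180,212,217,222): print(r,g[r,306:334])
E
```

```text
[0.58479061 0.01715526 0.093     ]
[0.55614727 0.02197946 0.093     ]
[0.61370336 0.01229827 0.093     ]
[0.51429016 0.0146384  0.0785    ]
[0.64331494 0.0177199  0.053     ]
(array([0.51038397, 0.02827997, 0.33455174]), array([ 0.2930239 , -0.05033897, -0.95477902]))
170 [151 151 151 151 151 151 115  40  49  52  52  54  54  56  58  57  55  54
  53  51  42 109 140 151 151 151 151 149]
175 [144 123  79  55  58  59  49  40  50  51  52  53  54  56  58  57  55  54
  53  51  41  48  54  55  62  89 134 144]
180 [55 56 58 58 60 62 52 39 49 51 53 53 55 57 58 56 55 54 53 52 41 57 58 56
 55 55 56 55]
212 [148 147 147 147 147 148 117  60  49  51  52  54  55  56  57  56  54  54
  52  52  64 134 148 148 148 148 148 147]
217 [145 145 145 145 145 145 116  60  50  51  52  54  55  56  58  56  55  54
  52  51  63 134 146 146 147 147 147 146]
222 [146 146 146 146 146 146 116  60  50  52  52  54  55  56  58  56  55  53
  51  56  90 137 146 147 147 146 147 147]
```

View pics/w1z.png

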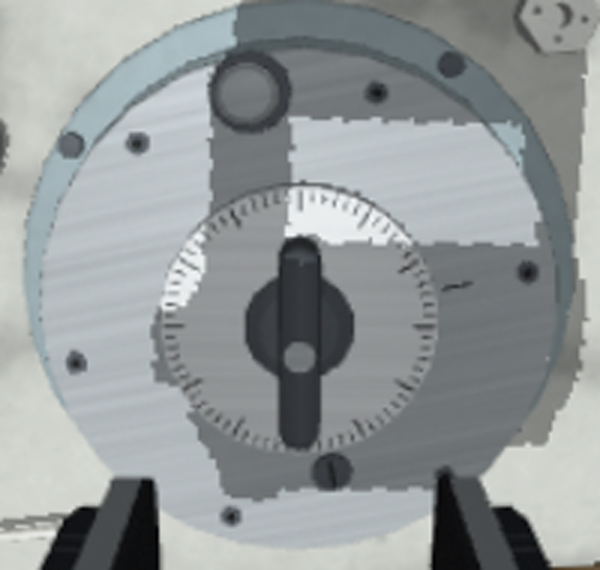

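```bash
python3 -m inch '[[[0.1,0,0.1,-5,0,0,0],[0.1,0,0.1,-8,0,0,0],[0.1,0,0.1,-10,0,0,0],[0.1,0,0.1,-11.5,0,0,0],[0.1,0,0.1,-12.1,0,0,0],[0.1,0,0.1,-12.1,0,0,0],[0.1,0,0.1,-12.1,0,0,0]]]' 40
python3 - <<'E'
from h import *
s=env.observe();print(s['ft_force'],s['wrist_torque'])
d=cam('wrist');cv2.imwrite('pics/w2.png',d['frame'][:,:,::-1])
E
```

```text
time_s: 3.5
position: [0.5858, 0.0161, 0.0711]
tool_rot: [[0.166, 0.001, -0.986], [0.986, -0.0, 0.166], [-0.0, -1.0, -0.001]]
ft_force: [0.6, 0.7, -0.2]
grip_width: 0.0473
[ 0.59764332  0.6884157  -0.19947493] [-0.01091372 -0.03462182  0.04274938]
```

View pics/w2.png

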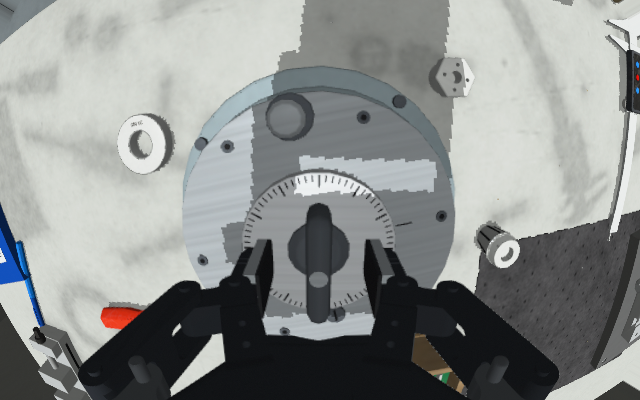

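```bash
python3 -m inch '[[[-1,0,0,0,0,0,0],[-1,0,0,0,0,0,0],[-1,0,0,0,0,0,0],[-1,0,0,0,0,0,0],[-1,0,0,0,0,0,0],[-1,0,0,0,0,0,0],[-1,0,0,0,0,0,0],[-1,0,0,0,0,0,0]]]' 25
cat > t.py <<'E'
from rig import env
import numpy as np
s=env.observe();R=s['tool_rot'];print('yaw %.2f'%np.degrees(np.arctan2(R[1,0],R[0,0])),'T',s['wrist_torque'].round(3),'F',s['ft_force'].round(1),'q6eff',round(float(s['joint_efforts'][5]),3),'t',round(s['time_s'],2))
E
python3 t.py
```

```text
time_s: 4.55
position: [0.5854, 0.0162, 0.0706]
tool_rot: [[0.166, 0.0, -0.986], [0.986, -0.0, 0.166], [0.0, -1.0, -0.0]]
ft_force: [-1.8, 0.6, 5.3]
grip_width: 0.0117
yaw 80.47 T [ 0.079  0.164 -0.176] F [-1.8  0.6  5.3] q6eff -0.169 t 4.55
```

```bash
python3 -m inch '[[[-1,0,0,0,0,0,-2],[-1,0,0,0,0,0,-4],[-1,0,0,0,0,0,-4],[-1,0,0,0,0,0,-4]]]' ; python3 t.py;  python3 -m inch '[[[-1,0,0,0,0,0,-2],[-1,0,0,0,0,0,-4],[-1,0,0,0,0,0,-4],[-1,0,0,0,0,0,-4]]]' ; python3 t.py
```

```text
time_s: 5.05
position: [0.5855, 0.0164, 0.0706]
tool_rot: [[0.234, 0.001, -0.972], [0.972, 0.0, 0.234], [0.0, -1.0, -0.0]]
ft_force: [-1.0, 0.7, 4.9]
grip_width: 0.0115
yaw 76.49 T [ 0.179  0.16  -0.046] F [-1.   0.7  4.9] q6eff -0.053 t 5.05
time_s: 5.55
position: [0.5855, 0.0165, 0.0706]
tool_rot: [[0.301, 0.001, -0.954], [0.954, 0.0, 0.301], [0.001, -1.0, -0.001]]
ft_force: [-1.2, 2.1, 5.4]
grip_width: 0.0119
yaw 72.49 T [ 0.296 -0.05  -0.059] F [-1.2  2.1  5.4] q6eff -0.052 t 5.55
```

```bash
python3 -m inch '[[[-1,0,0,0,0,0,-1],[-1,0,0,0,0,0,-2]]]' >/dev/null; python3 t.py;  python3 -m inch '[[[-1,0,0,0,0,0,-1],[-1,0,0,0,0,0,-2]]]' >/dev/null; python3 t.py; python3 -m inch '[[[-1,0,0,0,0,0,-1],[-1,0,0,0,0,0,-2]]]' >/dev/null; python3 t.py
```

```text
yaw 70.47 T [ 0.393 -0.035  0.065] F [0.5 2.1 4.5] q6eff -0.102 t 5.8
yaw 68.48 T [0.448 0.235 0.067] F [-0.8  3.8  5.3] q6eff -0.097 t 6.05
yaw 66.48 T [ 0.551 -0.043  0.103] F [0.1 3.1 5.6] q6eff -0.094 t 6.3
```

```bash
python3 -m inch '[[[-1,0,0,0,0,0,-1],[-1,0,0,0,0,0,-2]]]' >/dev/null; python3 t.py;  python3 -m inch '[[[-1,0,0,0,0,0,-1],[-1,0,0,0,0,0,-2]]]' >/dev/null; python3 t.py
```

```text
yaw 64.47 T [ 0.627 -0.045  0.029] F [0.2 4.4 5.7] q6eff -0.096 t 6.55
yaw 62.47 T [0.762 0.16  0.099] F [-0.5  4.9  5.4] q6eff -0.095 t 6.8
```

```bash
python3 -m inch '[[[-1,0,0,0,0,0,-1],[-1,0,0,0,0,0,-2]]]' >/dev/null; python3 t.py;  python3 -m inch '[[[-1,0,0,0,0,0,-1],[-1,0,0,0,0,0,-2]]]' >/dev/null; python3 t.py
```

```text
yaw 60.46 T [ 0.79  -0.308  0.061] F [1.6 4.9 6. ] q6eff -0.099 t 7.05
yaw 58.46 T [ 0.856 -0.202  0.069] F [1.2 5.7 5. ] q6eff -0.097 t 7.3
```

```bash
python3 -m inch '[[[-1,0,0.05,0,0,0,-1],[-1,0,0.05,0,0,0,-2]]]' >/dev/null; python3 t.py;  python3 -m inch '[[[-1,0,0,0,0,0,-1],[-1,0,0,0,0,0,-2]]]' >/dev/null; python3 t.py
```

```text
yaw 56.44 T [ 0.773 -0.141  0.089] F [2.  5.4 5.6] q6eff -0.096 t 7.55
yaw 54.44 T [ 0.781 -0.099  0.087] F [1.1 3.9 5.3] q6eff -0.095 t 7.8
```

```bash
python3 -m inch '[[[-1,0,0,0,0,0,-1],[-1,0,0,0,0,0,-2]]]' >/dev/null; python3 t.py;  python3 -m inch '[[[-1,0,0,0,0,0,-1],[-1,0,0,0,0,0,-2]]]' >/dev/null; python3 t.py
```

```text
yaw 52.44 T [ 0.826 -0.468  0.136] F [2.3 5.5 4.6] q6eff -0.092 t 8.05
yaw 50.44 T [ 0.895 -0.478  0.088] F [3.3 5.6 4.8] q6eff -0.092 t 8.3
```

```bash
python3 -m inch '[[[-1,0.04,0.06,0,0,0,-1],[-1,0.04,0.06,0,0,0,-2]]]' >/dev/null; python3 t.py;  python3 -m inch '[[[-1,0,0,0,0,0,-1],[-1,0,0,0,0,0,-2]]]' >/dev/null; python3 t.py
```

```text
yaw 48.44 T [0.521 0.119 0.038] F [-0.1  2.7  5.4] q6eff -0.096 t 8.55
yaw 46.44 T [ 0.53  -0.304  0.059] F [1.  3.  5.6] q6eff -0.099 t 8.8
```

```bash
python3 -m inch '[[[-1,0,0,0,0,0,-1],[-1,0,0,0,0,0,-2]]]' >/dev/null; python3 t.py
```

```text
yaw 44.43 T [ 0.616 -0.098  0.084] F [-0.1  3.4  6.2] q6eff -0.1 t 9.05
```

```bash
python3 -m inch '[[[-1,0,0,0,0,0,-1],[-1,0,0,0,0,0,-2]]]' >/dev/null; python3 t.py
```

```text
yaw 42.44 T [ 0.667 -0.055  0.112] F [-0.2  4.3  4.5] q6eff -0.1 t 9.3
```

```bash
python3 -m inch '[[[-1,0,0,0,0,0,-1],[-1,0,0,0,0,0,-2]]]' >/dev/null; python3 t.py
```

```text
yaw 40.43 T [ 0.658 -0.276  0.102] F [1.9 3.7 5. ] q6eff -0.097 t 9.55
```

```bash
python3 -m inch '[[[-1,0,0,0,0,0,-1],[-1,0,0,0,0,0,-2]]]' >/dev/null; python3 t.py
```

```text
yaw 38.43 T [ 0.733 -0.367  0.077] F [1.3 4.4 4.8] q6eff -0.098 t 9.8
```

```bash
python3 -m inch '[[[-1,0.01,0.03,0,0,0,-1],[-1,0.01,0.03,0,0,0,-2]]]' >/dev/null; python3 t.py
```

```text
yaw 36.43 T [ 0.572 -0.172  0.052] F [1.5 4.1 6.7] q6eff -0.095 t 10.05
```

```bash
python3 -m inch '[[[-1,0,0,0,0,0,-1],[-1,0,0,0,0,0,-2]]]' >/dev/null; python3 t.py
```

```text
yaw 34.43 T [ 0.651 -0.493  0.099] F [2.8 4.4 5.1] q6eff -0.097 t 10.3
```

```bash
python3 -m inch '[[[-1,0,0,0,0,0,-1],[-1,0,0,0,0,0,-2]]]' >/dev/null; python3 t.py
```

```text
yaw 32.43 T [ 0.712 -0.318  0.183] F [1.7 4.2 5.1] q6eff -0.095 t 10.55
```

```bash
python3 -m inch '[[[-1,0,0,0,0,0,-1],[-1,0,0,0,0,0,-2]]]' >/dev/null; python3 t.py
```

```text
yaw 30.43 T [ 0.74  -0.508  0.077] F [3.2 4.9 4.5] q6eff -0.093 t 10.8
```

```bash
python3 -m inch '[[[-1,0.02,0.03,0,0,0,-1],[-1,0.02,0.03,0,0,0,-2]]]' >/dev/null; python3 t.py
```

```text
yaw 28.42 T [ 0.505 -0.452  0.061] F [4.1 3.1 5.6] q6eff -0.095 t 11.05
```

```bash
python3 -m inch '[[[-1,0,0,0,0,0,-1],[-1,0,0,0,0,0,-2]]]' >/dev/null; python3 t.py
```

```text
yaw 26.42 T [ 0.573 -0.469  0.076] F [2.8 4.6 4.5] q6eff -0.103 t 11.3
```

```bash
python3 -m inch '[[[-1,0,0,0,0,0,-1],[-1,0,0,0,0,0,-2]]]' >/dev/null; python3 t.py
```

```text
yaw 24.41 T [ 0.599 -0.706 -0.003] F [4.6 4.  3.9] q6eff -0.163 t 11.55
```

```bash
python3 -m inch '[[[-1,0,0,0,0,0,-1],[-1,0,0,0,0,0,-2]]]' >/dev/null; python3 t.py
```

```text
yaw 22.40 T [ 0.706 -0.531 -0.046] F [3.5 3.8 5.3] q6eff -0.231 t 11.8
```

```bash
python3 -m inch '[[[-1,0,0,0,0,0,-0.5],[-1,0,0,0,0,0,-1]]]' >/dev/null; python3 t.py
```

```text
yaw 21.41 T [ 0.643 -0.554 -0.132] F [3.3 4.1 4.6] q6eff -0.195 t 12.05
```

```bash
python3 -m inch '[[[-1,0,0,0,0,0,-0.5],[-1,0,0,0,0,0,-1]]]' >/dev/null; python3 t.py
```

```text
yaw 20.40 T [ 0.684 -0.662 -0.158] F [6.2 4.6 4.2] q6eff -0.244 t 12.3
```

```bash
python3 -m inch '[[[-1,0,0,0,0,0,-0.5],[-1,0,0,0,0,0,-1]]]' >/dev/null; python3 t.py
```

```text
yaw 19.40 T [ 0.703 -0.817 -0.111] F [5.3 4.5 4.7] q6eff -0.234 t 12.55
```

```bash
python3 -m inch '[[[-1,0,0,0,0,0,-0.5],[-1,0,0,0,0,0,-1]]]' >/dev/null; python3 t.py
```

```text
yaw 18.43 T [ 0.744 -0.766  0.097] F [4.8 5.4 4.4] q6eff 0.035 t 12.8
```

```bash
python3 -m inch '[[[-0.5,0,0,0,0,0,0],[-0.3,0,0,0,0,0,0],[0,0,0,0,0,0,0],[0,0,0,0,0,0,0],[0,0,0,0,0,0,0]]]'; python3 t.py; python3 - <<'E'
from h import *
d=cam('wrist');cv2.imwrite('pics/w3.png',d['frame'][:,:,::-1])
E
```

```text
time_s: 13.42
position: [0.586, 0.0178, 0.0703]
tool_rot: [[0.948, -0.0, -0.317], [0.317, -0.0, 0.948], [-0.0, -1.0, -0.0]]
ft_force: [0.8, 1.1, -0.6]
grip_width: 0.0428
yaw 18.47 T [-0.034 -0.003  0.061] F [ 0.8  1.1 -0.6] q6eff 0.0 t 13.43
```

View pics/w3.png

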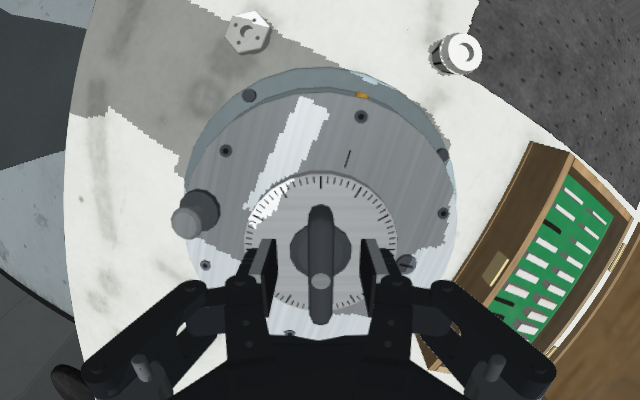

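```bash
python3 -m inch '[[[0,0,0,1,0,0,0],[0,0,0,3,0,0,0],[0,0,0,7,0,0,0],[-1,-4,0,7,0,0,10],[-1,-7.1,-0.3,7,0,0,20],[-1,-7.1,-0.3,7,0,0,30],[-1,-7.1,-0.3,7,0,0,40],[-1,-7.1,-0.3,7,0,0,50],[-1,-7.1,-0.3,7,0,0,60],[-1,-7.1,-0.3,7,0,0,62],[-1,-7.1,-0.3,7,0,0,62],[-1,-7.1,-0.3,7,0,0,62]]]'; python3 t.py; python3 - <<'E'
from h import *
d=cam('wrist');cv2.imwrite('pics/w4.png',d['frame'][:,:,::-1])
t=cam('top');cv2.imwrite('pics/t4.png',cv2.resize(t['frame'][130:250,220:420,::-1],None,fx=4,fy=4))
E
```

```text
time_s: 14.98
position: [0.515, 0.0149, 0.1405]
tool_rot: [[0.167, 0.0, -0.986], [0.986, -0.0, 0.167], [-0.0, -1.0, -0.0]]
ft_force: [0.3, 0.2, -0.9]
grip_width: -0.0003
yaw 80.36 T [ 0.06  -0.029 -0.044] F [ 0.3  0.2 -0.9] q6eff 0.016 t 14.97
```

View pics/w4.png

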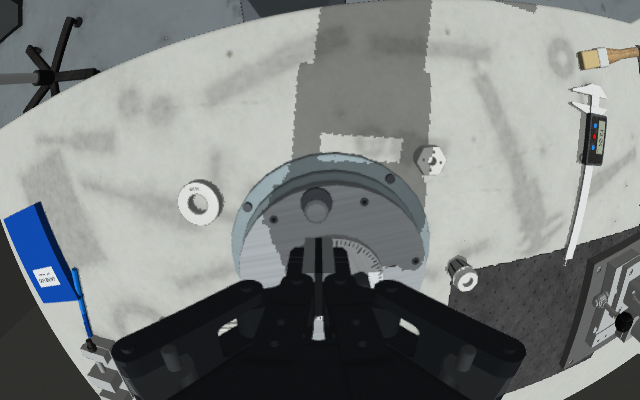

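View pics/t4.png

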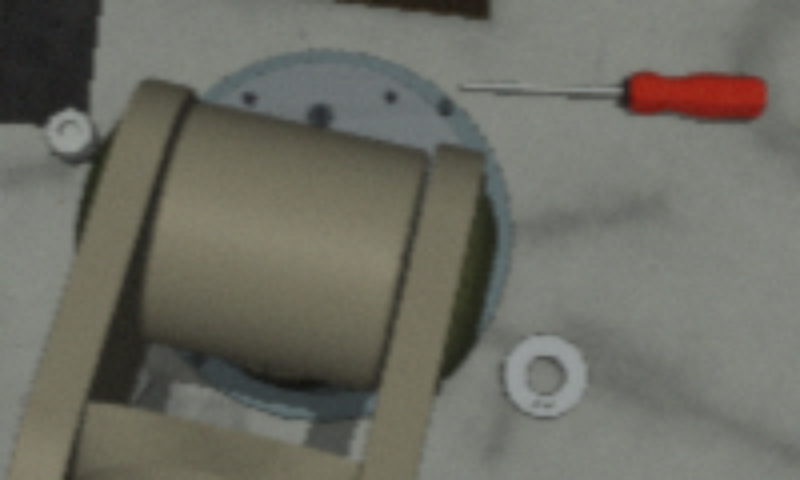

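```bash
python3 - <<'E'
from h import *
d=cam('wrist');f=d['frame'];cv2.imwrite('pics/w4z.png',cv2.resize(f[170:250,270:370,::-1],None,fx=6,fy=6,interpolation=cv2.INTER_CUBIC))
for p in((317,210),(317,222),(317,199)):print(onz(d,p,.0785,1))
E
```

```text
[0.51383334 0.01463981 0.0785    ]
[0.5228441 0.0130982 0.0785   ]
[0.50579538 0.0160143  0.0785    ]
```

View pics/w4z.png

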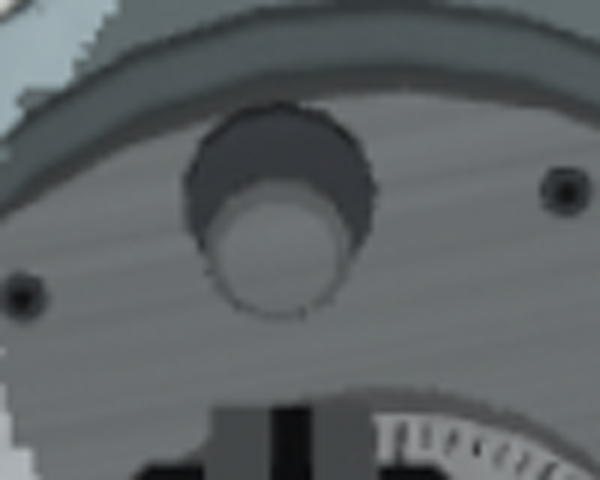

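```bash
python3 -m inch '[[[-1,0,0,-2.5,0,0,0],[-1,0,0,-4,0,0,0],[-1,0,0,-5,0,0,0],[-1,0,0,-5.5,0,0,0],[-1,0,0,-5.5,0,0,0]]]' 25; python3 -m inch '[[[-1,0,0,-0.1,0,0,0],[-1,0,0,-0.2,0,0,0],[-1,0,0,-0.3,0,0,0],[-1,0,0,-0.4,0,0,0],[-1,0,0,-0.5,0,0,0],[-1,0,0,-0.5,0,0,0]]]'
```

```text
time_s: 15.75
position: [0.5151, 0.0149, 0.0854]
tool_rot: [[0.166, -0.0, -0.986], [0.986, -0.0, 0.166], [-0.0, -1.0, 0.0]]
ft_force: [-0.7, -0.4, -0.2]
grip_width: -0.0002
time_s: 16.5
position: [0.515, 0.0149, 0.0802]
tool_rot: [[0.165, -0.0, -0.986], [0.986, 0.0, 0.165], [-0.0, -1.0, 0.0]]
ft_force: [0.6, -0.0, -0.2]
grip_width: -0.0002
```

```bash
python3 -m inch '[[[-1,0,0,-0.1,0,0,0],[-1,0,0,-0.2,0,0,0],[-1,0,0,-0.2,0,0,0]]]';python3 t.py
```

```text
time_s: 16.88
position: [0.5151, 0.0149, 0.0783]
tool_rot: [[0.166, 0.0, -0.986], [0.986, -0.0, 0.166], [-0.0, -1.0, -0.0]]
ft_force: [0.2, -0.2, 0.1]
grip_width: -0.0
yaw 80.47 T [0.005 0.022 0.049] F [ 0.2 -0.2  0.1] q6eff 0.0 t 16.88
```

```bash
python3 -m inch '[[[-1,0,0,-0.05,0,0,0],[-1,0,0,-0.1,0,0,0],[-1,0,0,-0.15,0,0,0]]]'
```

```text
time_s: 17.25
position: [0.5151, 0.0149, 0.0769]
tool_rot: [[0.165, 0.0, -0.986], [0.986, -0.0, 0.165], [-0.0, -1.0, -0.0]]
ft_force: [-1.2, 0.1, 5.1]
grip_width: -0.0002
```

```bash
python3 -m inch '[[[-1,0,0,-0.05,0,0,0],[-1,0,0,-0.1,0,0,0],[-1,0,0,-0.1,0,0,0]]]'
```

```text
time_s: 17.62
position: [0.5151, 0.0149, 0.0758]
tool_rot: [[0.165, -0.0, -0.986], [0.986, 0.0, 0.165], [0.0, -1.0, 0.0]]
ft_force: [-0.9, -0.2, 2.4]
grip_width: 0.0002
```

Sliding at about 4 N. Now the critical depth, where it would stand on the plate.

```bash
python3 -m inch '[[[-1,0,0,-0.03,0,0,0],[-1,0,0,-0.06,0,0,0]]]'
```

```text
time_s: 17.88
position: [0.5151, 0.0149, 0.0752]
tool_rot: [[0.165, 0.0, -0.986], [0.986, -0.0, 0.165], [-0.0, -1.0, -0.0]]
ft_force: [-0.2, 0.0, 3.5]
grip_width: -0.0001
```

```bash
python3 -m inch '[[[-1,0,0,-0.03,0,0,0],[-1,0,0,-0.06,0,0,0]]]'
```

```text
time_s: 18.12
position: [0.5151, 0.0149, 0.0746]
tool_rot: [[0.166, 0.0, -0.986], [0.986, -0.0, 0.166], [0.0, -1.0, -0.0]]
ft_force: [-1.2, 0.0, 3.2]
grip_width: 0.0002
```

```bash
python3 -m inch '[[[-1,0,0,-0.04,0,0,0],[-1,0,0,-0.08,0,0,0]]]'
```

```text
time_s: 18.38
position: [0.5151, 0.0149, 0.0738]
tool_rot: [[0.166, 0.0, -0.986], [0.986, 0.0, 0.166], [0.0, -1.0, -0.0]]
ft_force: [-0.5, 0.4, 2.5]
grip_width: 0.0002
```

```bash
python3 -m inch '[[[-1,0,0,-0.04,0,0,0],[-1,0,0,-0.08,0,0,0]]]'
```

```text
time_s: 18.62
position: [0.5151, 0.0149, 0.073]
tool_rot: [[0.165, 0.0, -0.986], [0.986, -0.0, 0.165], [0.0, -1.0, -0.0]]
ft_force: [-1.1, 0.2, 4.0]
grip_width: -0.0
```

In the notch. Continue down to the stop.

```bash
python3 -m inch '[[[-1,0,0,-0.1,0,0,0],[-1,0,0,-0.2,0,0,0],[-1,0,0,-0.3,0,0,0]]]'
```

```text
time_s: 19.0
position: [0.5151, 0.0149, 0.07]
tool_rot: [[0.165, 0.0, -0.986], [0.986, -0.0, 0.165], [0.0, -1.0, -0.0]]
ft_force: [-1.1, 0.7, 3.4]
grip_width: 0.0
```

```bash
python3 -m inch '[[[-1,0,0,-0.1,0,0,0],[-1,0,0,-0.2,0,0,0],[-1,0,0,-0.2,0,0,0]]]'
```

```text
time_s: 19.38
position: [0.5151, 0.0149, 0.0679]
tool_rot: [[0.166, -0.0, -0.986], [0.986, -0.0, 0.166], [-0.0, -1.0, 0.0]]
ft_force: [0.1, 0.3, 1.6]
grip_width: -0.0002
```

```bash
python3 -m inch '[[[-1,0,0,-0.03,0,0,0],[-1,0,0,-0.06,0,0,0],[-1,0,0,-0.06,0,0,0]]]'
```

```text
time_s: 19.75
position: [0.515, 0.0149, 0.0674]
tool_rot: [[0.165, -0.0, -0.986], [0.986, -0.0, 0.165], [-0.0, -1.0, -0.0]]
ft_force: [0.0, -0.2, 3.2]
grip_width: -0.0003
```

```bash
python3 -m inch '[[[-1,0,0,-0.03,0,0,0],[-1,0,0,-0.05,0,0,0]]]'
```

```text
time_s: 20.0
position: [0.5151, 0.0149, 0.0669]
tool_rot: [[0.166, 0.0, -0.986], [0.986, -0.0, 0.166], [-0.0, -1.0, -0.0]]
ft_force: [-0.6, 0.2, 4.3]
grip_width: -0.0001
```

```bash
python3 -m inch '[[[-1,0,0,-0.02,0,0,0],[-1,0,0,-0.03,0,0,0]]]'
```

```text
time_s: 20.25
position: [0.5151, 0.0149, 0.0666]
tool_rot: [[0.166, 0.0, -0.986], [0.986, -0.0, 0.166], [-0.0, -1.0, -0.0]]
ft_force: [0.7, 0.1, 3.1]
grip_width: 0.0001
```

```bash
python3 -m inch '[[[-1,0,0,-0.01,0,0,0],[-1,0,0,-0.02,0,0,0]]]'
```

```text
time_s: 20.5
position: [0.5151, 0.0149, 0.0666]
tool_rot: [[0.165, 0.0, -0.986], [0.986, -0.0, 0.165], [-0.0, -1.0, -0.0]]
ft_force: [-0.2, 0.3, 4.8]
grip_width: 0.0003
```

```bash
python3 -m inch '[[[-1,0,0,-0.01,0,0,0],[-1,0,0,-0.02,0,0,0]]]'
```

```text
time_s: 20.75
position: [0.5151, 0.0149, 0.0665]
tool_rot: [[0.165, 0.0, -0.986], [0.986, -0.0, 0.165], [-0.0, -1.0, -0.0]]
ft_force: [-0.8, 0.5, 7.3]
grip_width: 0.0001
```

```bash
python3 -m inch '[[[-1,0,0,-0.01,0,0,0],[-1,0,0,-0.02,0,0,0]]]'
```

```text
time_s: 21.0
position: [0.5151, 0.0149, 0.0665]
tool_rot: [[0.165, 0.0, -0.986], [0.986, -0.0, 0.165], [-0.0, -1.0, -0.0]]
ft_force: [-2.7, -0.2, 9.5]
grip_width: -0.0001
```

The pin is on its stop: force is rising with no further travel at 66.5 mm. Now retract and look.

```bash
python3 -m inch '[[[-1,0,0,0.5,0,0,0],[-1,0,0,2,0,0,0],[-1,0,0,6,0,0,0],[-1,0,0,11,0,0,0],[-1,-6,-5,12,0,0,0],[-1,-10,-10,12,0,0,0],[-1,-12,-15,12,0,0,0],[-1,-12,-20,12,0,0,0],[-1,-12,-25,12,0,0,0],[-1,-12,-25,12,0,0,0]]]'; python3 - <<'E'
from h import *
t=cam('top');cv2.imwrite('pics/t5.png',cv2.resize(t['frame'][130:250,220:420,::-1],None,fx=4,fy=4))
s=cam('scene')['frame'][:,:,::-1]
cv2.imwrite('pics/s5.png',cv2.resize(s[170:300,190:390],None,fx=4,fy=4,interpolation=cv2.INTER_CUBIC))
E
```

```text
time_s: 22.25
position: [0.3947, -0.2378, 0.1856]
tool_rot: [[0.169, -0.0, -0.986], [0.986, 0.0, 0.169], [-0.0, -1.0, 0.0]]
ft_force: [-1.0, 0.2, -0.6]
grip_width: -0.0003
```

View pics/t5.png

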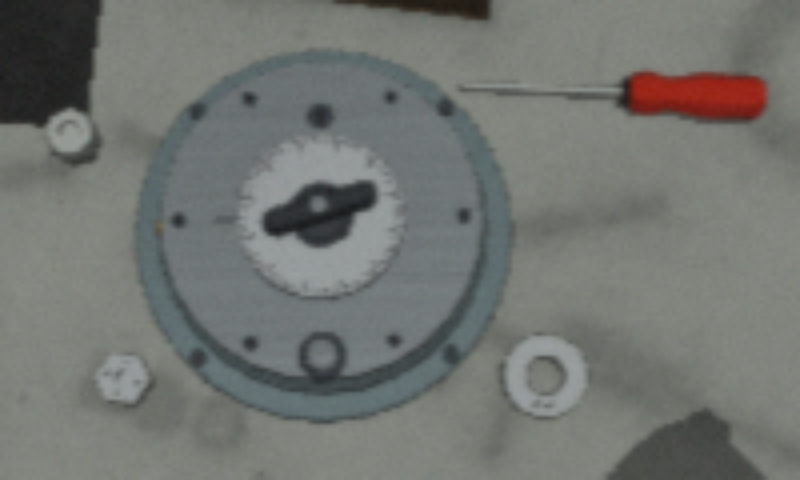

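View pics/s5.png

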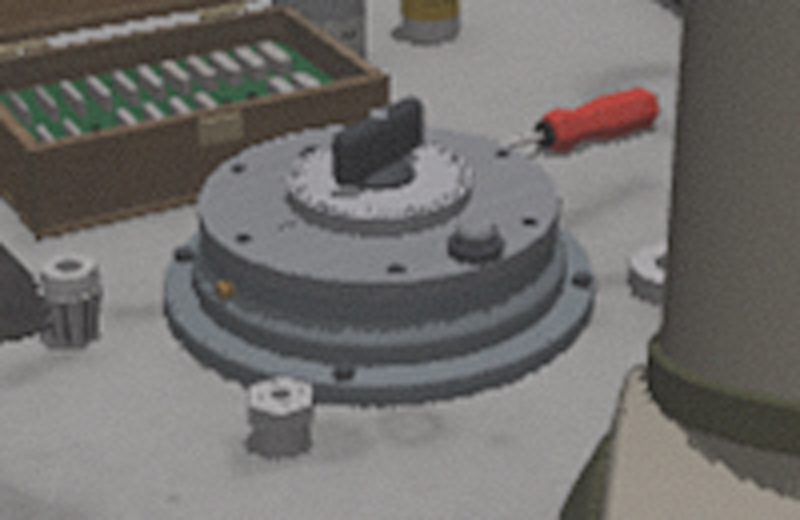

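The pin head sits on its bushing (scene crop 476,240, previously raised at 478,205). The handle has turned and the bystanders have not moved: the ring is at 545,376, the nut at 123,379 and the collet at 70,133 in the top crop, the same as before.

```bash
python3 -m inch '[[[-1,0,0,0,0,0,0],[-1,0,0,0,0,0,0],[-1,0,0,0,0,0,0]]]'; python3 -c "
from rig import env
env.close_job()"
```

```text
time_s: 22.72
position: [0.3952, -0.2345, 0.1861]
tool_rot: [[0.164, 0.0, -0.986], [0.986, -0.0, 0.164], [-0.0, -1.0, -0.0]]
ft_force: [-0.1, -0.4, -0.2]
grip_width: 0.0
the job is handed in; nothing more can be done
```

The lock pin is fully home in the notch, and I handed the job in at about 22.7 s of the 67 s allowed.

- **Finding the notch:** I gripped the bar handle and turned it clockwise about 62° in small steps. The torque was steady at about 0.08 N m, fell to about −0.16 N m, then rose sharply. I let go there so the ball could centre the handle.
- **Pressing the pin:** With the fingers shut, I pushed the pin down. It slid at about 4 N, passed the 75.5 mm level without standing on the plate, and stopped with its top at 66.5 mm. The highest force I read was 9.5 N, taken at the end of each step.
- **Last checks:** The pictures show the pin head down on its bushing. The ring, nut, collet and screwdriver have not visibly moved. The arm is clear, with wrist force near zero.
- **Weak spot:** While turning there was a sideways load of up to about 8 N, because the gripper was slightly off the axis. I partly corrected it with small shifts as I went.

No check failed.

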